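Roll the long pipe offcut up the gutter into its seat

ROBOT

A 7-joint arm with a two-finger parallel gripper is mounted at the origin on the work surface. World frame = base frame: x ahead of the robot, y to its left, z up, the work surface at z = 0. Lengths are in m, angles in degrees, forces in N, time in s.
With the tool pointing down it reaches from about 0.35 to 0.9 m from the base axis. Payload 7.2 kg.
Tool frame: the origin (TCP) lies at the very end of the fingers, on their centre line; the grasp point (between the pads) lies 19 mm behind it; z points along the fingers, y is the line along which they close (so a half turn about z gives the same grasp; the last joint's range is limited). The gripper opens to 88 mm and grips with 3 to 60 N. Pads are 20 mm wide; open, the fingers measure 115 mm over their backs; the gripper's body (75 mm by 178 mm) begins 61 mm behind the grasp point.
Start: joints at [-73.465, 23.554, -0.728, 91.456, 0.321, 64.991, -4.71], TCP at [0.218, 0.586, 0.223] pointing down, gripper open.
Joint ranges: [-169.25, 169.25], [-16.82, 113.86], [-84.01, 82.57], [7.8, 145.47], [-59.2, 239.2], [7.22, 106.19], [-163.78, 163.78]. Speed limits (degrees/s): [136.94, 136.94, 172.46, 172.46, 180, 180, 180].

INTERFACE

Orientations are given as a 3x3 rotation matrix whose columns are the frame's x, y, z axes.
In Python, from cell import env gives the robot as it stands. Calls block until the motion is done:
- env.reach(position, orientation): joint-space move of the TCP to a pose.
- env.move_linear(position, ori=None, rate=0.15): straight line of the TCP; ori=None keeps the orientation; rate is the mean speed in m/s.
- env.move_joints(angles): joint-space move.
- env.command_gripper(opening, strength=None): opening from 0.0 (shut) to 1.0 (fully open); strength is the grip in N (None keeps the last); returns when the fingers have stopped.
- env.dwell(seconds).
- env.ik(position, orientation): joint angles nearest the present ones, or None.
- env.observe(): the state.
- env.camera(name): name is "scene" or "top" or "wrist"; returns a dict with "color" (420x560x3 uint8, red, green, blue), "intrinsics" (3x3 intrinsics, pixels), "k1" (the pictures are not rectified: a ray, as slopes to the right and down, at radius r is drawn at 1 + k1 r^2 times it, then the intrinsics apply), "R" (3x3) and "t" (3): a world point X has camera coordinates R X + t; the wrist camera has in their place "hand_eye" (4x4, takes a point from camera to tool coordinates, whose origin is the TCP and whose axes are the flange's). Camera axes: x right, y down, z forward; pixel columns grow to the right and rows downward; lengths in m; the calibration is good to about 2 mm. A picture is of the moment at which its call begins: read the wrist's pose just before it. There is no depth.
A pose or a line that the arm cannot do raises env.IKError and nothing moves.
- env.job_done(): hands the job in; it is judged then, once.
The state is a dict: "time": time; "joint_positions": joint angles; "dq": joint speeds; "joint_torque": joint torques, N m; "tool_pos": TCP position; "eef_rot": TCP orientation; "wrist_force": force on the tool from outside, world axes, zero at the start; "ft_torque": the same for the moment, N m; "grip_width": opening from 0.0 (shut) to 1.0 (fully open); "gripper_force": force on a finger pad.
Only numpy, scipy, OpenCV 4.12 (cv2) and the standard library are available. Lean on these libraries where they do the work, as an engineer would, in place of code of your own. Each camera call takes 0.05 s, during which the arm holds its last target. There are 200 camera calls.

TASK

Two pipe offcuts lie at the bottom of the two sloped gutters of the steel rack. With the fingertips, push the longer offcut slowly up its own gutter until it drops into the seat in front of the stop plate and stays there without rolling back. Do not lift, carry or flick it, and leave the shorter offcut and everything else on the bench where they are.

Things in the scene. Friction and masses are not known exactly. Their poses are not given: they have to be found in the camera images.
- rack: Fixed blue-painted steel rack, 241 long, 192 wide, 76 mm high, with two parallel gutters. Origin: on the bench under its middle. x is level and points the way the gutters climb, y across to the left, z up. Gutter centre lines at y = +47 and -47 mm; each is 90 mm wide inside, between 4 mm thick walls 14 mm above the floor.
- slope: The gutters' sloped floor, part of the rack, climbing at 0.14 rad, 185 mm long. Origin: on its surface at the low end, midway across (rack x -115, z 22 mm). x up the slope, y left, z square to the floor. A lip 8 mm high, 6 mm thick closes the low end (x -6 to 0); behind it is open bench, so fingers can come in over the lip behind an offcut. An offcut's centre rolls 24 mm above the floor.
- seat (a point): Where a seated offcut's centre lies, but midway across the rack (rack x 85, z 66 mm): move 47 mm across for a gutter's own seat. The slope ends at rack x 68, z 48 mm; there the floor steps down 6 mm to the level seat, which ends at the stop plate's face, rack x 110 mm (plate 6 mm thick, top at z 76 mm).
- long_pipe: The longer steel pipe offcut: outside diameter 48 mm, length 80 mm, about 0.28 kg, lying across one of the two gutters (either one) against the lip at its low end. Origin: its centre, on the pipe's axis; y runs along the pipe, x and z turn as it rolls. It rolls freely, and rolls back down if left on the slope.
- short_pipe: The shorter offcut of the same pipe: outside diameter 48 mm, length 45 mm, lying in the other gutter against the lip; it stays there. Origin: its centre; y along the pipe.
- hammer: A hammer lying on the bench to the right of the rack, not to be disturbed. Origin: under its middle; x along the handle towards the head.
- brush: A brush lying on the bench beyond the rack, not to be disturbed. Origin: under its middle; x along it.
- can: A white jar with a black lid, 60 mm across and 90 mm high, standing to the left of the rack, not to be disturbed. Origin: centre of its underside.
- plate: A flat steel plate 150 x 40 x 6 mm lying beyond the rack on the right, not to be disturbed. Origin: centre of its underside; x along its length.
Not all that is in view belongs to the job. What is shaped like the long_pipe but turquoise or yellow is not meant.

How it is judged (in metres and radians):
On the way:
1. the fingers push the long offcut past the middle of the slope (x of long_pipe in the frame of slope between 0.09 and 0.175 m and contact force between the fingers and long_pipe above 0.05 N).
At the end, for the whole second after the job is handed in: The longer offcut lies at rest in the seat in front of the stop plate (centre within about 7 mm of the seat's middle, dropped off the end of the slope to within 4 mm of its seated height, square across the gutter to 0.15 rad), and the shorter one is still within 20 mm of where it lay (x of long_pipe in the frame of rack between 0.078 and 0.092 m and z of long_pipe in the frame of rack between 0.062 and 0.069 m and angle between the y axis of long_pipe and the y axis of rack, either way round below 0.15 rad and linear speed of long_pipe below 0.02 m/s and distance of short_pipe from where it was at the start of the episode below 0.02 m); the robot touches nothing.
It fails at once if the long offcut is lifted more than 12 mm off the slope (z of long_pipe in the frame of slope above 0.036 m).
It fails at once if the long offcut is flicked or thrown (faster than 0.45 m/s) (linear speed of long_pipe above 0.45 m/s).
It fails at once if the short offcut is moved more than 20 mm (distance of short_pipe from where it was at the start of the episode above 0.02 m).
It fails at once if something else on the bench is moved more than 30 mm (distance of any of hammer, brush, can, plate from where it was at the start of the episode above 0.03 m).
It also fails if it takes over 40 s, if anything falls off the work surface, if the arm or the gripper's body presses on something with over 40 N, if the wrist force passes 120 N, or if a joint passes its speed limit or range.

## Working session

There is one attempt and no reset: what is moved stays moved. The work goes in short steps, each a Python script; the robot and the scene stay as the last script left them, time stands still between calls to the robot, and variables do not carry over. Pictures are saved under pics/ and viewed, at most 10 in all, crops included, and the job is handed in when it is done.

```bash
ls; mkdir -p pics
python3 - <<'E'
from cell import env
import cv2,numpy as np
for n in ("scene","top"):
    c=env.camera(n); cv2.imwrite(f"pics/{n}0.png",c["color"][:,:,::-1])
    print(n,c["intrinsics"],c["k1"],c["R"],c["t"])
o=env.observe();print(o["time"],o["tool_pos"],o["eef_rot"])
E
```

```text
pics
scene [[437.94146477   0.         280.51513938]
 [  0.         437.94146477 212.63108307]
 [  0.           0.           1.        ]] 0.03452757991411245 [[-0.60995296  0.79239049  0.00864244]
 [ 0.46048966  0.36330152 -0.80991437]
 [-0.64490826 -0.49002991 -0.58648446]] [ 0.37526103 -0.20196307  1.65357025]
top [[403.12502595   0.         281.32381887]
 [  0.         403.12502595 210.83517511]
 [  0.           0.           1.        ]] -0.00897091347683944 [[ 4.71511290e-03 -9.99988595e-01 -7.60424607e-04]
 [-9.96454616e-01 -4.63456996e-03 -8.40042738e-02]
 [ 8.39997915e-02  1.15381825e-03 -9.96465104e-01]] [-0.02130744  0.56642026  0.98456745]
0.1 [0.2181968  0.5851811  0.22190178] [[-9.37022107e-01  3.49269851e-01 -3.77391126e-04]
 [ 3.49270030e-01  9.37021078e-01 -1.39493009e-03]
 [-1.33583586e-04 -1.43889174e-03 -9.99998956e-01]]
```

View pics/scene0.png

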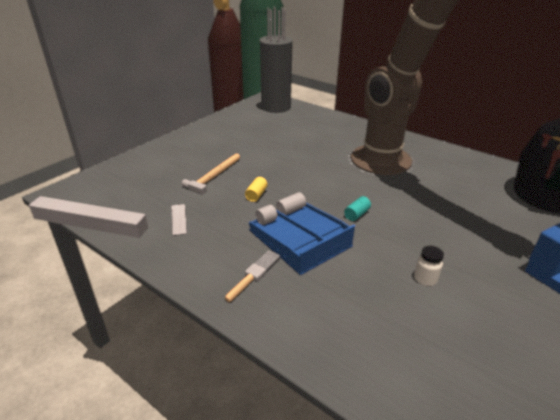

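View pics/top0.png

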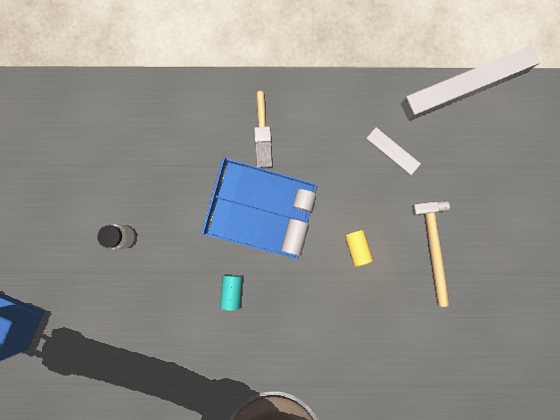

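The scene and top views agree. The rack's low end is on the right in the top view, and the stop plate is on the left at about (215,196). The long offcut is at (295,237) in the gutter nearer the robot, and the short one is at (305,200). The turquoise and yellow pieces are decoys. Next I measure the rack and pipe from the top view.

```bash
cat > h.py <<'E'
import numpy as np,cv2
def ray(c,uv,z):
    d=np.array([c["k1"],0,0,0,0.])
    p=cv2.undistortPoints(np.float64(uv).reshape(-1,1,2),c["intrinsics"],d)[:,0]
    R,t=c["R"],c["t"]; o=-R.T@t
    v=np.c_[p,np.ones(len(p))]@R
    return o+v*((np.asarray(z)-o[2])/v[:,2])[:,None]
E
python3 - <<'E'
from cell import env
from h import *
c=env.camera("top"); hsv=cv2.cvtColor(c["color"],cv2.COLOR_RGB2HSV)
m=cv2.inRange(hsv,(100,120,40),(130,255,255)); m[:,:150]=0;m=cv2.morphologyEx(m,cv2.MORPH_OPEN,np.ones((3,3)))
n,l,s,ce=cv2.connectedComponentsWithStats(m)
cs=np.vstack([x for x in cv2.findContours(m,0,1)[0]])
hull=cv2.convexHull(cs); q=cv2.approxPolyDP(hull,6,True)[:,0]; print("corners",q.tolist())
roi=np.zeros_like(m);cv2.fillConvexPoly(roi,cv2.convexHull(np.vstack([hull])),255); roi=cv2.dilate(roi,np.ones((5,5)))
g=cv2.inRange(hsv,(0,0,110),(180,70,255))&roi
g=cv2.morphologyEx(g,cv2.MORPH_OPEN,np.ones((5,5)))
for k in cv2.findContours(g,0,1)[0]:
    if cv2.contourArea(k)<100: continue
    r=cv2.minAreaRect(k); b=ray(c,cv2.boxPoints(r),.055); ctr=ray(c,[r[0]],.049)
    print("pipe",r,ctr.round(4).tolist(),"sides",np.linalg.norm(np.diff(b,axis=0),axis=1)[:2].round(4),"edges",(b[1]-b[0]).round(3).tolist(),(b[2]-b[1]).round(3).tolist())
# sort corners: left (high z=.076), right (low z=.036)
q=q[np.argsort(q[:,0])]
H=ray(c,q[:2],.076);L=ray(c,q[-2:],.034)
H=H[np.argsort(H[:,0])];L=L[np.argsort(L[:,0])]
print("H",H.round(4).tolist(),"L",L.round(4).tolist())
print("width",np.linalg.norm((H[1]-H[0])[:2]),np.linalg.norm((L[1]-L[0])[:2]),"len",np.linalg.norm((H.mean(0)-L.mean(0))[:2]))
x=(H.mean(0)-L.mean(0))[:2]; print("yaw by length",np.degrees(np.arctan2(x[1],x[0])))
w=(H[0]-H[1]+L[0]-L[1])[:2]; print("yaw by width",np.degrees(np.arctan2(w[1],w[0]))-90,"mid",(H.mean(0)+L.mean(0))/2)
E
```

```text
corners [[315, 185], [296, 257], [205, 234], [222, 159]]
pipe ((294.076904296875, 236.38461303710938), (19.295272827148438, 34.205257415771484), 15.255120277404785) [[0.5023, -0.0499, 0.049]] sides [0.0824 0.0466] edges [0.08, -0.021, 0.0] [-0.012, -0.045, 0.0]
pipe ((303.8823547363281, 199.4705810546875), (18.91777801513672, 19.887920379638672), 14.03624439239502) [[0.5925, -0.0737, 0.049]] sides [0.0487 0.046 ] edges [0.047, -0.012, 0.0] [-0.011, -0.045, 0.0]
H [[0.5064, 0.1612, 0.076], [0.6862, 0.1242, 0.076]] L [[0.4522, -0.0552, 0.034], [0.6306, -0.1022, 0.034]]
width 0.1836247670796537 0.18448701182475438 len 0.22811565622691707
yaw by length 76.07106307892427
yaw by width 76.79112394484048 mid [0.5688506  0.03200361 0.055     ]
```

Sizes and spacing check out: the pipes measure 82 and 49 mm long and sit 93 mm apart. That puts the rack origin at about (0.570, 0.031) with a yaw of 76°. I'll approach behind the lip with the fingers partly open across the gutter.

```bash
cat >> h.py <<'E'
A=np.radians(76); O=np.array([.570,.031]); X=np.array([np.cos(A),np.sin(A)]); Y=np.array([-X[1],X[0]])
def rk(x,z,y=.047): return np.r_[O+x*X+y*Y,z]
def tip(x): return rk(x,.022+(x+.115)*np.tan(.14)+.015)
def ori(s): y=s*np.r_[Y,0]; z=np.array([0,0,-1.]); return np.c_[np.cross(y,z),y,z]
E
python3 - <<'E'
from cell import env
from h import *
o=env.observe()
sol={s:env.ik(rk(-.165,.3),ori(s)) for s in(1,-1)}
for s,q in sol.items(): print(s,None if q is None else np.round(q,1))
s=min((s for s in sol if sol[s] is not None),key=lambda s:np.abs(np.array(sol[s])-o["joint_positions"]).max())
print("use",s); open("s.txt","w").write(str(s))
env.command_gripper(.35)
p=np.array(o["tool_pos"]);p[2]=.3; env.move_linear(p,rate=.2)
env.reach(rk(-.165,.3),ori(s))
p=tip(-.165); env.move_linear(p,rate=.15)
o=env.observe();print(o["time"],o["tool_pos"],p,o["wrist_force"],o["grip_width"])
for n in("top","scene"):
    c=env.camera(n); cv2.imwrite(f"pics/{n}1.png",c["color"][:,:,::-1])
c=env.camera("scene")["color"][140:300,200:420,::-1]; cv2.imwrite("pics/crop1.png",cv2.resize(c,None,fx=3,fy=3))
E
```

```text
1 [ 64.1  20.  -70.1  99.2  19.5  74.6 155.8]
-1 [-37.4   8.9  52.5 104.7  -7.5  70.    3.3]
use -1
6.2833 [ 0.48494413 -0.11777074  0.03050839] [ 0.48447899 -0.11772847  0.02995391] [ 0.34654223  0.22571455 -0.05078867] 0.35236471683866216
```

View pics/crop1.png

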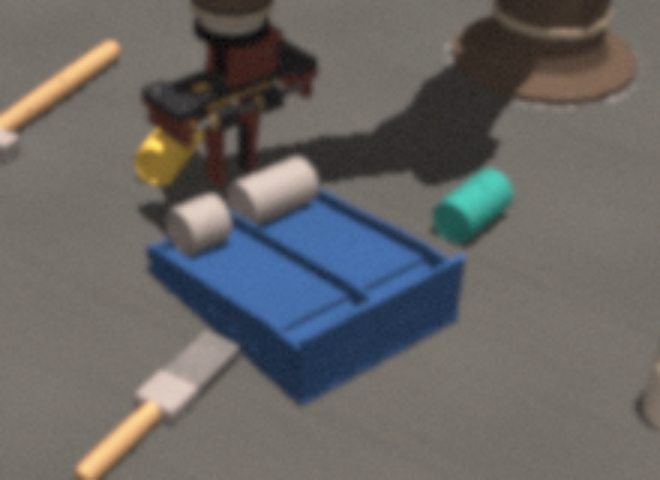

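The fingers are down behind the lip at crop (215–250, 150). The long offcut is in front of them at (275,188) and the path is clear. Now I push slowly, watching the wrist force.

Run:
```python
from cell import env
from h import *
f0=np.array(env.observe()["wrist_force"])
for x in (-.12,-.09,-.03,.015,.025,.032,.038,.043,.047,.050):
    env.move_linear(tip(x),rate=.04 if x<.03 else .02)
    o=env.observe(); f=np.array(o["wrist_force"])-f0; fx=f[:2]@X
    print(x,round(o["time"],2),"fx",round(fx,2),"fy",round(f[:2]@Y,2),"fz",round(f[2],2))
    if abs(fx)>6 or abs(f[2])>8: print("stop");break
c=env.camera("scene")["color"][140:300,200:420,::-1]; cv2.imwrite("pics/crop2.png",cv2.resize(c,None,fx=3,fy=3))
c=env.camera("top")["color"][130:290,170:390,::-1]; cv2.imwrite("pics/top2.png",cv2.resize(c,None,fx=3,fy=3))
```

```text
-0.12 7.72 fx -9.84 fy 1.73 fz 9.02
stop
```

View pics/crop2.png

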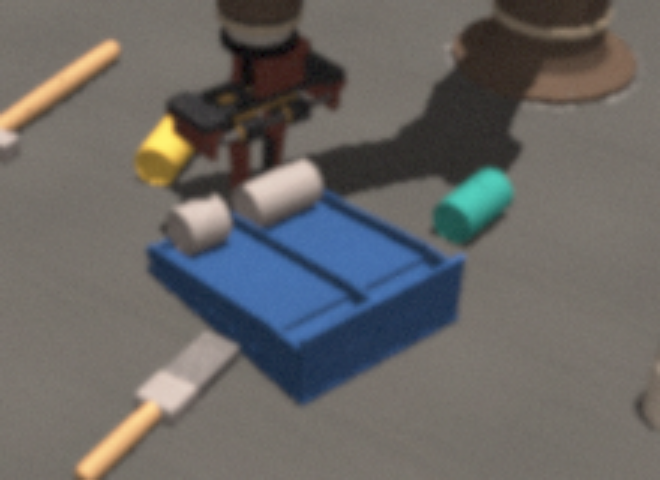

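The offcut is moving: its centre went from (275,188) to (283,190) in the crop. But 9.8 N back and 9 N up is near-jamming friction at the vertical finger face. I'll back off and lean the tool 15° with the tips leading. That puts the contact below the pipe's centre, so it rolls freely.

```bash
cat >> h.py <<'E'
PHI=np.radians(15)
def tori():
    z=np.r_[np.sin(PHI)*X,-np.cos(PHI)]; y=-np.r_[Y,0]; return np.c_[np.cross(y,z),y,z]
def tip2(x,h=.014): return rk(x,.022+(x+.115)*np.tan(.14)+h)
E
python3 - <<'E'
from cell import env
from h import *
o=env.observe(); print(np.array(o["tool_pos"])-tip(-.12))
for x in(-.15,-.05,.05): print(np.round(env.ik(tip2(x),tori()),1))
env.move_linear(tip(-.15),rate=.06)
env.move_linear(tip2(-.15),tori(),rate=.03)
f0=np.array(env.observe()["wrist_force"]); print(f0)
for x in (-.13,-.12,-.11,-.10):
    env.move_linear(tip2(x),rate=.03)
    o=env.observe(); f=np.array(o["wrist_force"])-f0; fx=f[:2]@X
    print(x,round(o["time"],2),"fx",round(fx,2),"fy",round(f[:2]@Y,2),"fz",round(f[2],2),(np.array(o["tool_pos"])-tip2(x)).round(4))
    if abs(fx)>12 or abs(f[2])>12: print("stop");break
c=env.camera("top")["color"][130:290,170:390,::-1]; cv2.imwrite("pics/top3.png",cv2.resize(c,None,fx=3,fy=3))
E
```

```text
[ 5.33916697e-05 -3.24703112e-03  8.51804520e-04]
[ -3.9  30.4  27.  119.7 -43.5  43.4  41. ]
[-16.4  28.7  28.1 120.  -44.5  42.   30.3]
[-28.5  28.6  29.7 117.6 -44.8  41.9  19. ]
[-0.56776278  0.82139199 -0.36015154]
-0.13 9.8 fx -1.03 fy -0.27 fz 0.27 [-0.     -0.0002  0.    ]
-0.12 10.28 fx -0.6 fy -1.25 fz -0.19 [0.     0.0005 0.    ]
-0.11 10.77 fx -1.15 fy -1.59 fz 0.09 [-0.      0.0007 -0.    ]
-0.1 11.25 fx -1.16 fy -0.66 fz 0.38 [-0.      0.0007 -0.    ]
```

View pics/top3.png

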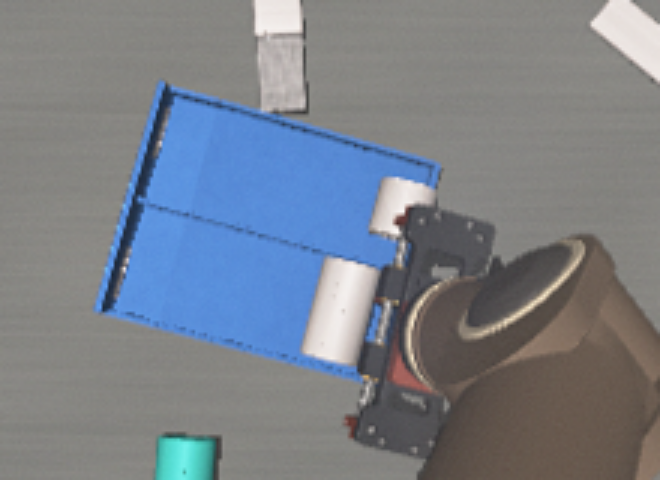

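With the lean, the force falls to about 1 N. The offcut at crop (340,310) is square and rolling, and the short offcut at (402,207) hasn't moved. Continuing up the slope.

Run:
```python
from cell import env
from h import *
f0=np.array([-0.568,.821,-.36])
for x in (-.06,-.02,.02,.028,.034,.039,.043,.047,.050):
    env.move_linear(tip2(x),rate=.035 if x<.025 else .02)
    o=env.observe(); f=np.array(o["wrist_force"])-f0; fx=f[:2]@X
    print(x,round(o["time"],2),"fx",round(fx,2),"fy",round(f[:2]@Y,2),"fz",round(f[2],2))
    if abs(fx)>8 or abs(f[2])>8: print("stop");break
c=env.camera("top")["color"][130:290,170:390,::-1]; cv2.imwrite("pics/top4.png",cv2.resize(c,None,fx=3,fy=3))
```

```text
-0.06 12.6 fx -1.05 fy -1.75 fz -0.54
-0.02 13.9 fx -0.58 fy -1.27 fz -0.37
0.02 15.2 fx -0.77 fy -0.23 fz 0.18
0.028 15.75 fx -0.41 fy -1.07 fz 0.03
0.034 16.2 fx -1.0 fy -1.18 fz -0.2
0.039 16.6 fx -0.29 fy -2.02 fz 0.42
0.043 16.95 fx 0.18 fy -1.07 fz 1.0
0.047 17.3 fx -0.31 fy -1.53 fz 0.14
0.05 17.6 fx -0.15 fy -0.37 fz 1.11
```

View pics/top4.png

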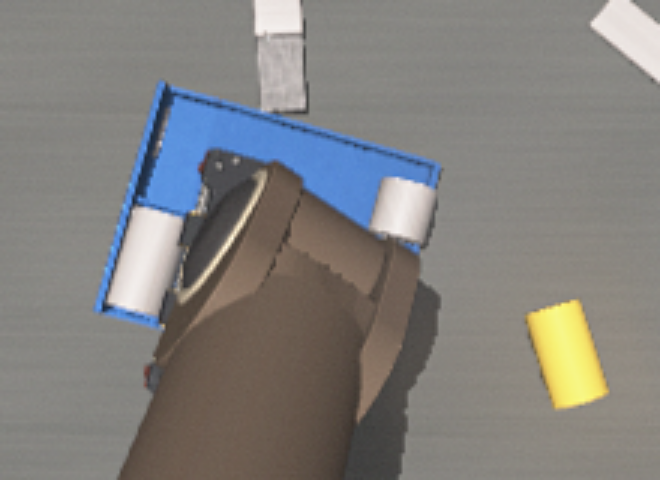

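The offcut lies against the stop plate at crop (145,260). I'll retreat, then check that it stays.

Run:
```python
from cell import env
from h import *
env.move_linear(tip2(.01),rate=.03)
p=tip2(-.03); p[2]=.3; env.move_linear(p,rate=.15)
p=rk(-.2,.3); env.move_linear(p,rate=.2)
c=env.camera("top"); print(env.observe()["time"])
hsv=cv2.cvtColor(c["color"],cv2.COLOR_RGB2HSV)
g=cv2.inRange(hsv,(0,0,110),(180,70,255)); g=cv2.morphologyEx(g,cv2.MORPH_OPEN,np.ones((5,5)))
for k in cv2.findContours(g,0,1)[0]:
    r=cv2.minAreaRect(k); ctr=ray(c,[r[0]],.066)[0]; d=ctr[:2]-O
    if cv2.contourArea(k)>100 and abs(d).max()<.15: print("px",r,"rack xy",(d@X).round(4),(d@Y).round(4))
cv2.imwrite("pics/top5.png",cv2.resize(c["color"][130:290,170:390,::-1],None,fx=3,fy=3))
```

```text
22.0167
px ((279.5, 209.49996948242188), (418.99993896484375, 558.9998779296875), 90.0) rack xy -0.0449 -0.0072
```

View pics/top5.png

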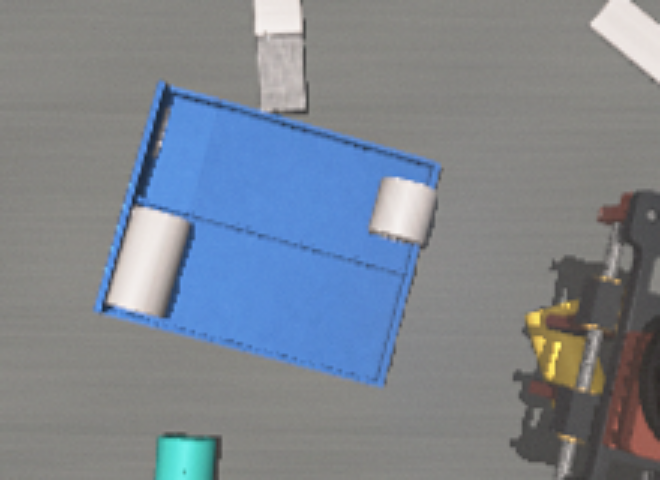

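The fingers are clear. The long offcut stays at crop (150,262), in front of the stop plate past the floor step and square across the gutter. The short one is still at (403,210). Handing in.

Run:
```python
from cell import env
from h import *
c={"x":0}; t=env.camera("top"); d=ray(t,[[170+150/3,130+262/3]],.066)[0][:2]-O; print(d@X,d@Y)
print(env.job_done())
```

```text
0.08850145855333316 0.04611594729688645
the job is handed in; nothing more can be done
None
```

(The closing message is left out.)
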